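# Slide the polish tins onto the narrow ledge of the shoe-kit stand

## Task

Put the two polish tins away on the narrow yellow ledge of the shoe-kit stand: slide the small tin over the landing and out along the ledge until it rests against the stop at the end, then slide the large tin out after it until the two touch or nearly touch. Both tins must end up centred across the ledge; keep them flat on the plastic all the way, never lifting, tipping or dropping them, and leave the other things where they are.

Things in the scene. Friction and masses are not known exactly. Their poses are not given: they have to be found in the camera images.
- caddy: Shoe-kit stand, fixed: yellow plastic tiers on a pine base board 20 mm thick (x -52 to 322, y -218 to 212 mm in its frame). Origin at table height under the landing's centre; x runs from the landing along the ledge to the stop, y left of that, z up. The middle tier is a flat T without lips, top 70 mm above the table: wide landing, and level with it the narrow ledge. Position and yaw (to 0.25 rad) vary.
- landing_centre (a point): Centre of the landing's top face (70 mm above the table), the free space from which the ledge leads off. The landing is a plate 12 mm thick reaching 45 mm from here along the stand's x and 160 mm along its y, either way.
- ledge_end (a point): Point on the ledge's top face, on its centre line, at the foot of the stop: x = 185 mm in the stand's frame. The ledge runs from x = 45 mm to here, 40 mm wide (y -20 to 20), open on both sides, level with the landing. The stop is an upright lip, 20 mm high.
- bottom_tier (a point): Centre of the bottom tier's tray, 28 mm above the table, to the left of the ledge (+y): x 92 to 308, y 80 to 205 mm in the stand's frame. Carries brush and dauber.
- top_tier (a point): Centre of the top tier's board, 115 mm above the table, to the right of the ledge (-y): x 105 to 315, y -205 to -85 mm in the stand's frame. Carries shoehorn and shoe tree, up to 150 mm above the table; a small spring clip is fixed to its right side.
- small_tin: Small round flat tin of plain metal, loose, 52 mm across, 22 mm high, about 50 g. Origin at the centre of its underside. Starts near one end of the landing, about 110 mm left or right of the landing's centre, the large tin near the other. At home against the stop its centre is 159 mm from the stand's origin along x.
- large_tin: Large round flat tin of plain metal, loose, 74 mm across, 28 mm high, about 110 g. Origin at the centre of its underside. Starts near the other end of the landing. At home, touching the small tin, its centre is 63 mm behind the small tin's centre.
- shoehorn: Stainless shoehorn, about 190 mm long, 38 mm wide, 9 mm high, lying on the top tier. Leave alone.
- shoe_tree: Pine shoe tree with steel rod, 185 mm long, 56 mm wide, 34 mm high, on the top tier. Leave alone.
- brush: Wooden shoe brush, 150 x 50 x 43 mm, bristles down on the bottom tier. Leave alone.
- dauber: Small round-headed polish dauber with a handle, 130 mm long, 32 mm high, on the bottom tier. Leave alone.
- cream_jar: Jar 52 mm across, 55 mm high, on the table to the right of the stand. Leave alone.
- mug: White mug 80 mm across, 95 mm high, on the table to the left of the stand. Leave alone.
Things that resemble listed ones, but are neither listed nor needed, are in the scene too. What is shaped like the large_tin but green is not meant. What is shaped like the small_tin but black or turquoise is not meant.

How it is judged:
By the outcome, as a careful person would: the job done as asked, in the order asked, and still so for the second after the job is handed in, with the robot touching nothing.
It also fails if it takes over 72 s, if anything falls off the work surface, if the arm or the gripper's body presses on something with over 40 N, if the wrist force passes 120 N, or if a joint passes its speed limit or range.

## Robot

A 6-joint arm with a two-finger parallel gripper is mounted at the origin on the work surface. World frame = base frame: x ahead of the robot, y to its left, z up, the work surface at z = 0. Lengths are in m, angles in rad, forces in N, time in s.
With the tool pointing down it reaches from about 0.25 to 0.725 m from the base axis. Payload 9.7 kg.
Tool frame: the origin (TCP) lies at the very end of the fingers, on their centre line; the grasp point (between the pads) lies 19 mm behind it (manip.grasp_offset is the distance from the TCP to the grasp point, in m); z points along the fingers, y is the line along which they close (so a half turn about z gives the same grasp; the last joint's range is limited). The gripper opens to 85 mm and grips with 20 to 120 N. Pads are 22 mm wide; open, the fingers measure 114 mm over their backs; the gripper's body (76 mm by 85 mm) begins 54 mm behind the grasp point. The pads swing forward as they close: fully open they stand 13 mm farther back than shut.
Start: joints at [1.346, 0.087, 0.176, 1.66, 0, 1.571], TCP at [0.123, 0.536, 0.231] pointing down, gripper open.
Joint ranges: [-3.13, 3.13], [-0.85, 1.81], [-1.15, 1.24], [-2.2, 2.28], [-1.44, 1.52], [-3.14, 3.14]. Speed limits (rad/s): [2.22, 2.22, 2.57, 3.14, 3.14, 3.14].

## Interface

Orientations are given as a unit quaternion [w, x, y, z].
In Python, from station import manip gives the robot as it stands.
- The arm moves only by the shell command python3 -m handwheel 'ROWS' [FORCE]. ROWS is text: rows parted by semicolons, each of 7 numbers parted by spaces: the shift along the tool's x, y, z in cm, then the turn, a rotation vector about the tool's x, y, z in degrees, then the finger opening in cm, from 0 to 8.54. In form: tx ty tz wx wy wz fingers; .... A call has exactly 10 rows; each row is the pose to reach, as a shift and turn from the pose commanded when the call began, along the tool's axes at that moment; what a row does not reach only later rows make up. A row lasts 1/10 s, in which the tool goes at most 50 mm and 8.59 degrees, less where a joint would pass 70% of its speed; a pose out of reach is approached as far as the arm can. A call with a gripper value outside its range is refused whole. The fingers move at their own pace and stop on an object; FORCE is the grip in N (left out, the last holds). Time passes only in rows, so rows that repeat a pose let the fingers close, or fill a call up. It gives the time, the measured TCP pose, the force, the opening and the grip force at its end, in the units of the state.
- manip.read_state(): the state, without advancing time (a new reading comes with each control period).
- manip.read_camera(name): name is "scene" or "top" or "wrist"; returns (picture, depth): 384x512x3 uint8, red, green, blue; 384x512 float32, m along the optical axis (not along the pixel's ray), 0 where there is no reading.
- manip.camera_params(name): a dict with "camera_matrix" (3x3 intrinsics, pixels), "view" (4x4, takes a point from world to camera coordinates). Camera axes: x right, y up, looking along -z (the intrinsics and any distortion apply to the point x, -y, -z); pixel columns grow to the right and rows downward; lengths in m; the calibration is good to about 2 mm. A picture is of the moment at which its call begins: read the wrist's pose just before it. camera_params takes no time and is no camera call; for the wrist camera it gives the pose at the moment of the call.
- manip.sign_off(): hands the job in; it is judged then, once.
Trained networks look in the newest picture that a camera, given by its name, has taken for a name from the list of things; names that differ only in an ending like _2 or _b are one class to them, and where a whole thing is asked for, a point or a joint stands for the part that bears it (a point fixed in the world has none). Each returns a list of dicts, best first, with "p" (0 to 1); they miss things now and then, are a little off and sometimes report something else, mostly with a low value. They report only what shows in the picture. A call takes as long as a camera call. They do not tell look-alikes from the thing itself.
- manip.look_for(target, camera): "bbox" ([left, top, right, bottom] as shares, 0 to 1, of the picture: columns of its width, rows of its height, round what is visible of it).
- manip.landmark_of(target, camera): "at" ([column, row] as shares, 0 to 1, of the picture: columns of its width, rows of its height: a listed point, or the origin of a listed thing).
The state is a dict: "time_s": time; "qpos": joint angles; "qvel": joint speeds; "joint_torque": joint torques, N m; "eef_pos": TCP position; "eef_rot": TCP orientation; "wrist_force": force on the tool from outside, world axes, zero at the start; "torque": the same for the moment, N m; "grip_width": finger opening in m; "gripper_force": force on a finger pad.
Only numpy, scipy, OpenCV 4.12 (cv2) and the standard library are available. Lean on these libraries where they do the work, as an engineer would, in place of code of your own. Each camera call takes 0.05 s, during which the arm holds its last target. There are 200 camera calls.

## Working session

There is one attempt and no reset: what is moved stays moved. The work goes in short steps, Python scripts to look and compute and a shell command to move; the robot and the scene stay as the last step left them, time stands still between calls to the robot, and variables do not carry over. Pictures are saved under pics/ and viewed, at most 10 in all, crops included, and the job is handed in when it is done.

```bash
mkdir -p pics; cat > h.py <<'E'
import numpy as np, cv2
from station import manip
def shot(cam,name=None):
    st=manip.read_state(); P=manip.camera_params(cam); im,d=manip.read_camera(cam)
    if name: cv2.imwrite('pics/'+name,im[:,:,::-1])
    return im,d,np.array(P['camera_matrix']),np.array(P['view'])
def ray_z(u,v,K,V,z):
    p=np.array([(u-K[0,2])/K[0,0],-(v-K[1,2])/K[1,1],-1.])
    R=V[:3,:3];t=V[:3,3]; c=-R.T@t; r=R.T@p
    return c+r*(z-c[2])/r[2]
def cloud(d,K,V):
    v,u=np.indices(d.shape); p=np.stack([(u-K[0,2])/K[0,0]*d,-(v-K[1,2])/K[1,1]*d,-d],-1)
    return (p-V[:3,3])@V[:3,:3]
def proj(p,K,V):
    c=V[:3,:3]@np.array(p)+V[:3,3]; return K[0,0]*c[0]/-c[2]+K[0,2], K[1,1]*-c[1]/-c[2]+K[1,2]
E
python3 - <<'E'
from h import *
print(manip.read_state())
for c in ('top','scene'):
    im,d,K,V=shot(c,c+'0.png')
    print(c,K.round(1).tolist(),(-V[:3,:3].T@V[:3,3]).round(3))
    print({k:v for k,v in manip.camera_params(c).items() if k not in('camera_matrix','view')})
    for t in ('landing_centre','ledge_end','small_tin','large_tin','bottom_tier','top_tier'):
        for r in manip.landmark_of(t,c)[:4]:
            u,v=r['at'][0]*512,r['at'][1]*384
            z={'bottom_tier':.028,'top_tier':.115}.get(t,.07)
            print(t,round(r['p'],2),round(u),round(v),ray_z(u,v,K,V,z).round(3))
E
```

```text
{'time_s': 0.0, 'qpos': array([1.34601109e+00, 8.74902439e-02, 1.75136524e-01, 1.65984829e+00,
       2.65560401e-05, 1.57080500e+00]), 'qvel': array([-1.12014038e-03, -2.86952731e-04, -1.63227192e-03, -6.66134809e-05,
       -8.76270227e-04,  1.18105888e-03]), 'joint_torque': array([ 2.11772473e-03, -5.20382309e+01,  4.64808798e+01,  1.59733160e-02,
        1.73679173e-04,  6.67503983e-06]), 'eef_pos': array([0.12253091, 0.53592394, 0.23056774]), 'eef_rot': array([-9.20189897e-05,  1.12160435e-01,  9.93689862e-01, -6.96916244e-04]), 'wrist_force': array([-0.14352172,  0.5397514 , -0.08718467]), 'torque': array([-0.00337068,  0.0190094 , -0.01407433]), 'gripper_force': 0.0, 'grip_width': 0.08553562101546812}
top [[371.5, 0.0, 252.0], [0.0, 371.5, 186.9], [0.0, 0.0, 1.0]] [0.393 0.01  1.227]
{}
landing_centre 0.71 242 217 [0.472 0.026 0.07 ]
ledge_end 0.57 230 157 [0.662 0.069 0.07 ]
small_tin 0.77 297 240 [ 0.402 -0.146  0.07 ]
small_tin 0.71 282 207 [ 0.506 -0.098  0.07 ]
small_tin 0.55 274 244 [ 0.39  -0.075  0.07 ]
large_tin 0.83 242 259 [0.344 0.025 0.07 ]
large_tin 0.67 210 218 [0.466 0.127 0.07 ]
large_tin 0.63 188 266 [0.319 0.188 0.07 ]
bottom_tier 0.65 185 163 [0.646 0.22  0.028]
top_tier 0.59 276 138 [ 0.715 -0.073  0.115]
scene [[409.7, 0.0, 257.1], [0.0, 409.7, 197.2], [0.0, 0.0, 1.0]] [1.355 0.591 1.098]
{}
landing_centre 0.63 263 195 [0.477 0.021 0.07 ]
landing_centre 0.25 246 235 [0.664 0.08  0.07 ]
ledge_end 0.81 246 233 [0.658 0.075 0.07 ]
small_tin 0.65 230 187 [ 0.513 -0.099  0.07 ]
small_tin 0.58 233 175 [ 0.454 -0.128  0.07 ]
small_tin 0.48 255 185 [ 0.451 -0.033  0.07 ]
large_tin 0.86 290 200 [0.446 0.117 0.07 ]
large_tin 0.63 330 198 [0.361 0.227 0.07 ]
large_tin 0.62 283 188 [0.405 0.061 0.07 ]
bottom_tier 0.77 282 257 [0.647 0.206 0.028]
top_tier 0.77 202 216 [ 0.712 -0.063  0.115]
```

View pics/top0.png

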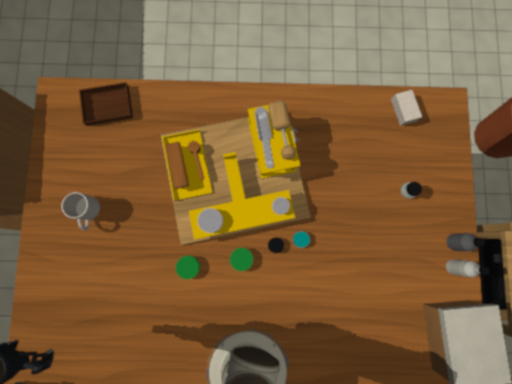

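View pics/scene0.png

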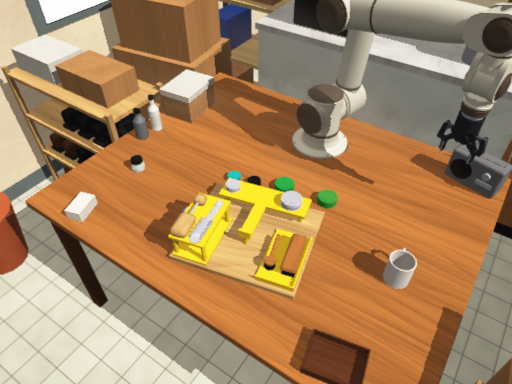

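The plain-metal tins sit on the landing in the top view: small at about (282,206), large at about (210,219). The look-alikes lie on the table: black (276,244) and turquoise (302,240) for the small tin, green (188,266) and (242,259) for the large. The metal pair on yellow plastic fits the description, so I'll measure those and confirm them in a crop.

```bash
cat > fit.py <<'E'
from h import *
from scipy.optimize import minimize
def inT(q):
    x,y=q[:,0],q[:,1]
    def soft(x,a,b): return 1/(1+np.exp(-np.minimum(x-a,b-x)/.0008))
    return np.maximum(soft(x,-.045,.045)*soft(y,-.16,.16),soft(x,.0,.185)*soft(y,-.02,.02))
def fitT(im,K,V,x0,mask_extra=None):
    hsv=cv2.cvtColor(im,cv2.COLOR_RGB2HSV).astype(int)
    yel=(hsv[...,0]>20)&(hsv[...,0]<32)&(hsv[...,1]>180)&(hsv[...,2]>110)
    v,u=np.indices(yel.shape); 
    P=np.stack(ray_grid(u,v,K,V,.07),-1).reshape(-1,2); m=yel.ravel()
    def cost(p):
        c,s=np.cos(p[2]),np.sin(p[2]); d=P-p[:2]; q=np.stack([c*d[:,0]+s*d[:,1],-s*d[:,0]+c*d[:,1]],1)
        near=(q[:,0]>-.065)&(q[:,0]<.175)&(abs(q[:,1])<.18)&((q[:,0]<.07)|(abs(q[:,1])<.045))
        w=~(TIN(P))
        k=near&w
        return ((inT(q[k])-m[k])**2).sum()
    r=minimize(cost,x0,method='Nelder-Mead',options=dict(initial_simplex=[x0,np.add(x0,[.008,0,0]),np.add(x0,[0,.008,0]),np.add(x0,[0,0,.05])],xatol=1e-5,fatol=1e-3,maxiter=400))
    return r.x,r.fun
TINS=[]
def TIN(P):
    o=np.zeros(len(P),bool)
    for c,r in TINS: o|=np.hypot(*(P-c).T)<r
    return o
def ray_grid(u,v,K,V,z):
    p=np.stack([(u-K[0,2])/K[0,0],-(v-K[1,2])/K[1,1],-np.ones(u.shape)],-1)
    R=V[:3,:3]; c=-R.T@V[:3,3]; r=p@R; s=(z-c[2])/r[...,2]
    return c[0]+r[...,0]*s, c[1]+r[...,1]*s
E
python3 - <<'E'
from h import *; import fit
for c,n in (('top','a'),('scene','b')):
    im,d,K,V=shot(c)
    fit.TINS=[(np.array([.506,-.098]),.045),(np.array([.466,.125]),.06)]
    print(c,fit.fitT(im,K,V,[.472,.026,.22]))
    C=cloud(d,K,V)
    for nm,c0,R,h in (('small',(.506,-.098),.05,.092),('large',(.466,.122),.06,.098)):
        k=(np.hypot(C[...,0]-c0[0],C[...,1]-c0[1])<R)&(C[...,2]>h-.008)&(C[...,2]<h+.008)&(d>0)
        p=C[k]; e=cv2.minEnclosingCircle(p[:,:2].astype(np.float32)) if len(p)>3 else None
        print(nm,k.sum(),p.mean(0).round(4) if len(p) else '',e)
    if c=='top':
        cv2.imwrite('pics/crop1.png',cv2.resize(im[140:280,165:325,::-1],None,fx=5,fy=5)[:600])
E
```

```text
top (array([0.48014143, 0.0279411 , 0.22818758]), np.float64(75.03643216745948))
small 226 [ 0.5092 -0.0895  0.0927] ((0.5099145174026489, -0.08970700949430466), 0.026125570759177208)
large 471 [0.4592 0.1256 0.099 ] ((0.45909324288368225, 0.1256338208913803), 0.03691072389483452)
scene (array([0.48020191, 0.03116425, 0.22175842]), np.float64(214.52327842518525))
small 133 [ 0.5112 -0.0856  0.0909] ((0.50932377576828, -0.08835910260677338), 0.029475145041942596)
large 283 [0.4618 0.1291 0.0975] ((0.45920512080192566, 0.12631478905677795), 0.040322232991456985)
```

View pics/crop1.png

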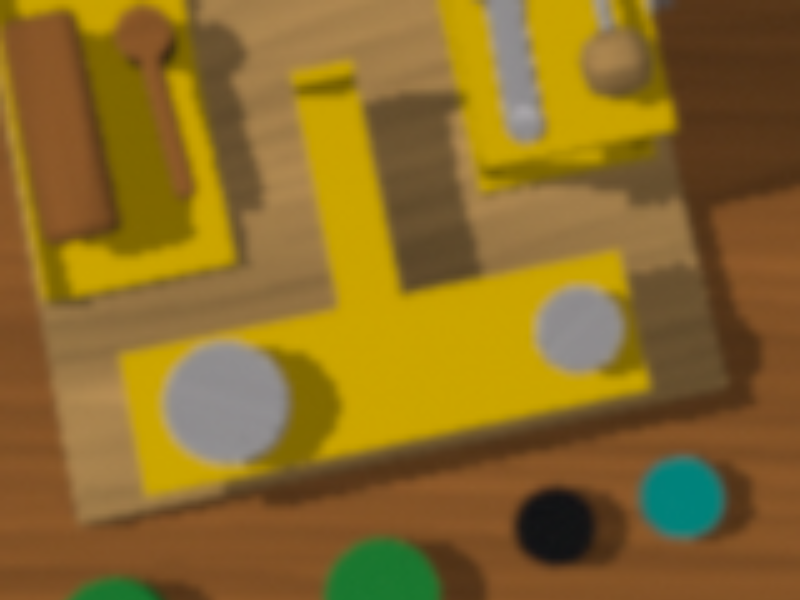

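The crop confirms it: two grey metal tins on the yellow T (crop: large about (227,402), small about (580,330)). The black, turquoise and green ones are off the stand. The heights (0.093 and 0.099 m) and radii (26 and 37 mm) also match. Next I'll work out the move to above the small tin.

```bash
cat > go.py <<'E'
from h import *
from scipy.spatial.transform import Rotation as R
S=np.array([.4801,.0279,.228])
def world(x,y):
    c,s=np.cos(S[2]),np.sin(S[2]); return S[0]+c*x-s*y, S[1]+s*x+c*y
def stand(x,y):
    c,s=np.cos(S[2]),np.sin(S[2]); x-=S[0];y-=S[1]; return np.array([c*x+s*y,-s*x+c*y])
def rel(px,py,z,yaw=None):
    """shift (cm) and turn (deg) from present pose to TCP at px,py,z, tool down, tool y at yaw+90deg"""
    st=manip.read_state(); q=st['eef_rot']; A=R.from_quat([q[1],q[2],q[3],q[0]])
    a=S[2] if yaw is None else yaw
    Y=np.array([-np.sin(a),np.cos(a),0]); Z=np.array([0,0,-1.]); B=R.from_matrix(np.stack([np.cross(Y,Z),Y,Z],1))
    t=A.inv().apply(np.array([px,py,z])-st['eef_pos'])*100
    w=(A.inv()*B).as_rotvec(degrees=True)
    print('shift',t.round(2),'turn',w.round(2),'now',st['eef_pos'].round(4),'stand',stand(*st['eef_pos'][:2]).round(4),'f',st['wrist_force'].round(1),'t',round(st['time_s'],2))
E
python3 -c "
from go import *
rel(.5099,-.0897,.22)"
```

```text
shift [-51.71 -52.38   1.13] turn [  0.     0.   -25.94] now [0.1226 0.5362 0.2313] stand [-0.2334  0.5759] f [ 0.1  0.5 -0.1] t 0.8
```

```bash
python3 -m handwheel '-5 -5 0 0 0 -5 8.5;-10 -10 0 0 0 -10 8.5;-15 -15 0 0 0 -15 8.5;-20 -20 0 0 0 -20 8.5;-25 -25 0 0 0 -26 8.5;-29 -29 0 0 0 -26 8.5;-33 -33 0 0 0 -26 8.5;-37 -37 0 0 0 -26 8.5;-41 -41 0 0 0 -26 8.5;-45 -45 0 0 0 -26 8.5'; python3 -c "
from go import *
rel(.5099,-.0897,.21)"
```

```text
time_s: 1.8
eef_pos: [0.3891, 0.1107, 0.2316]
eef_rot: [0.001, -0.114, 0.993, 0.0]
wrist_force: [1.1, 1.0, 0.2]
grip_width: 0.085
gripper_force: 0.0
shift [ -7.21 -22.26   2.17] turn [0.   0.07 0.06] now [0.3891 0.1107 0.2316] stand [-0.0699  0.1012] f [1.1 1.  0.2] t 1.8
```

```bash
python3 -m handwheel '-1 -4 0 0 0 0 8.5;-3 -8 0 0 0 0 8.5;-4 -12 0 0 0 0 8.5;-5 -16 1 0 0 0 8.5;-6 -19 1 0 0 0 8.5;-7 -21.5 2 0 0 0 8.5;-7.2 -22.2 2 0 0 0 8.5;-7.2 -22.2 2 0 0 0 8.5;-7.2 -22.2 2 0 0 0 8.5;-7.2 -22.2 2 0 0 0 8.5'; python3 - <<'E'
from go import *
rel(.5099,-.0897,.075)
im,d,K,V=shot('wrist','w1.png')
C=cloud(d,K,V)
c0=(.51,-.09)
k=(np.hypot(C[...,0]-c0[0],C[...,1]-c0[1])<.05)&(abs(C[...,2]-.092)<.006)&(d>0)
p=C[k]; print(k.sum(),p.mean(0).round(4),cv2.minEnclosingCircle(p[:,:2].astype(np.float32)))
E
```

```text
time_s: 2.8
eef_pos: [0.5087, -0.0863, 0.2119]
eef_rot: [0.0, -0.115, 0.993, -0.0]
wrist_force: [0.2, 0.5, -0.3]
grip_width: 0.0847
gripper_force: 0.0
shift [-0.03 -0.36 13.7 ] turn [-0.01  0.04  0.12] now [ 0.5087 -0.0863  0.2119] stand [ 0.0021 -0.1177] f [ 0.2  0.5 -0.3] t 2.8
2938 [ 0.5073 -0.0909  0.0921] ((0.5084665417671204, -0.09066051989793777), 0.026166372001171112)
```

View pics/w1.png

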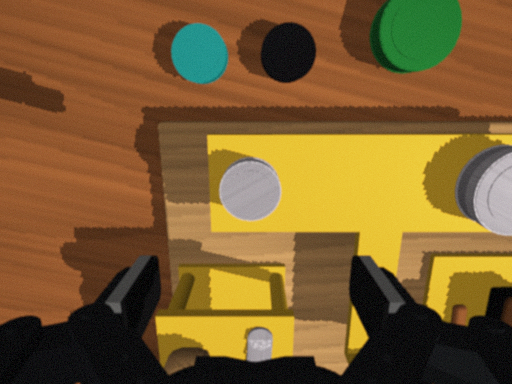

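The wrist view shows the small tin at (250,190), roughly mid-way between the fingers, with the landing edge clear. I'll refine the stand pose from this picture with a plane edge fit.

```bash
python3 - <<'E'
from go import *; import fit
im,d,K,V=shot('wrist')
hsv=cv2.cvtColor(im,cv2.COLOR_RGB2HSV).astype(int)
yel=(hsv[...,0]>18)&(hsv[...,0]<34)&(hsv[...,1]>150)
C=cloud(d,K,V)
k=yel&(abs(C[...,2]-.07)<.006)&(d>0); 
Q=C[k]; print(k.sum(),Q[:,2].mean().round(4))
q=stand(Q[:,0],Q[:,1]).T
# landing edges: x=+-.045 (bins in y), end y=-.16, ledge sides (bins in x)
print('landing x edges:')
for a in np.arange(-.155,.02,.02):
    b=q[(abs(q[:,1]-a)<.004)&(q[:,0]<.055)]
    if len(b): print(round(a,3),b[:,0].min().round(4),b[:,0].max().round(4))
print('end y',[q[(abs(q[:,0]-a)<.004)][:,1].min().round(4) for a in (-.03,-.015,0,.015,.03)])
for a in np.arange(.055,.185,.015):
    b=q[(abs(q[:,0]-a)<.004)&(abs(q[:,1])<.05)]
    if len(b): print('ledge',round(a,3),b[:,1].min().round(4),b[:,1].max().round(4),len(b))
E
```

```text
24561 0.0698
landing x edges:
-0.155 -0.0442 0.0461
-0.135 -0.0441 0.0462
-0.115 -0.0443 0.046
-0.095 -0.0443 0.0462
-0.075 -0.0444 0.0458
-0.055 -0.0444 0.0459
-0.035 -0.0444 0.0458
-0.015 -0.0444 0.055
0.005 -0.0445 0.0549
end y [np.float64(-0.1587), np.float64(-0.1591), np.float64(-0.159), np.float64(-0.1587), np.float64(-0.1584)]
ledge 0.055 -0.0193 0.0211 341
ledge 0.07 -0.0194 0.021 270
ledge 0.085 0.0024 0.0209 80
ledge 0.13 -0.0191 -0.0152 26
ledge 0.145 -0.0192 -0.0079 75
ledge 0.16 -0.019 -0.001 120
ledge 0.175 -0.0191 -0.0021 103
```

```bash
sed -i 's/^S=.*/S=np.array([.4804,.0285,.228])/' go.py; python3 -m handwheel '0 -0.2 2 0 0 0 8.5;0 -0.4 4 0 0 0 8.5;0 -0.4 6 0 0 0 8.5;0 -0.4 8 0 0 0 8.5;0 -0.4 10 0 0 0 8.5;0 -0.4 11.5 0 0 0 8.5;0 -0.4 12.5 0 0 0 8.5;0 -0.4 13.2 0 0 0 8.5;0 -0.4 13.7 0 0 0 8.5;0 -0.4 13.8 0 0 0 8.5'; python3 - <<'E'
from go import *
rel(.509,-.090,.073)
E
```

```text
time_s: 3.9
eef_pos: [0.5099, -0.091, 0.0732]
eef_rot: [0.0, -0.114, 0.993, 0.0]
wrist_force: [-0.1, 0.6, 0.7]
grip_width: 0.0851
gripper_force: 0.0
shift [0.06 0.12 0.02] turn [0.   0.   0.06] now [ 0.5099 -0.091   0.0732] stand [ 0.0017 -0.1231] f [-0.1  0.6  0.7] t 3.9
```

```bash
python3 -m handwheel '0 0.1 0 0 0 0 7.5;0 0.1 0 0 0 0 6.5;0 0.1 0 0 0 0 5.8;0 0.1 0 0 0 0 5.3;0 0.1 0 0 0 0 5;0 0.1 0 0 0 0 4.8;0 0.1 0 0 0 0 4.8;0 0.1 0 0 0 0 4.8;0 0.1 0 0 0 0 4.8;0 0.1 0 0 0 0 4.8' 20; python3 - <<'E'
from go import *
rel(*world(0.001,0),.073)
im,d,K,V=shot('wrist','w2.png')
E
```

```text
time_s: 4.9
eef_pos: [0.5098, -0.0901, 0.0738]
eef_rot: [0.0, -0.114, 0.993, -0.0]
wrist_force: [-1.8, 0.5, 5.9]
grip_width: 0.0512
gripper_force: 21.1
shift [ 0.07 12.22  0.07] turn [-0.01  0.04  0.06] now [ 0.5098 -0.0901  0.0738] stand [ 0.0018 -0.1222] f [-1.8  0.5  5.9] t 4.9
```

View pics/w2.png

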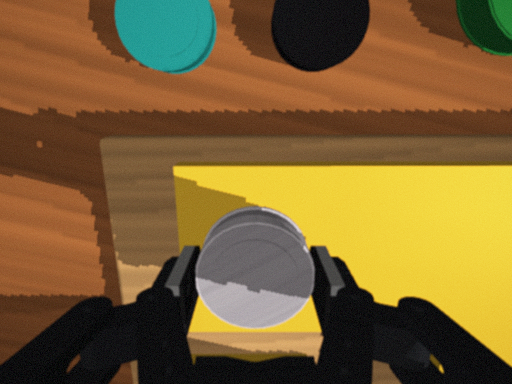

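The small tin (255,270) is held squarely between the pads, flat on the plastic, and is pressed down lightly with about 6 N. Now I slide it to the landing centre.

```bash
python3 -m handwheel '0 0.8 0 0 0 0 4.8;0 2.2 0 0 0 0 4.8;0 3.7 0 0 0 0 4.8;0 5.2 0 0 0 0 4.8;0 6.7 0 0 0 0 4.8;0 8.2 0 0 0 0 4.8;0 9.7 0 0 0 0 4.8;0 11 0 0 0 0 4.8;0 12 0 0 0 0 4.8;0 12.2 0 0 0 0 4.8'; python3 - <<'E'
from go import *
rel(*world(0.159,0),.0735)
im,d,K,V=shot('top'); C=cloud(d,K,V)
def tin(c0,R,h):
    k=(np.hypot(C[...,0]-c0[0],C[...,1]-c0[1])<R)&(abs(C[...,2]-h)<.004)&(d>0); print(k.sum(),cv2.minEnclosingCircle(C[k][:,:2].astype(np.float32)) if k.sum()>3 else '')
tin((.459,.1256),.05,.099)
im,d,K,V=shot('wrist'); C=cloud(d,K,V)
hsv=cv2.cvtColor(im,cv2.COLOR_RGB2HSV).astype(int)
k=(hsv[...,0]>18)&(hsv[...,0]<34)&(hsv[...,1]>150)&(abs(C[...,2]-.07)<.006)&(d>0)
q=stand(C[k][:,0],C[k][:,1]).T
for a in np.arange(.055,.185,.015):
    b=q[(abs(q[:,0]-a)<.004)&(abs(q[:,1])<.05)]
    if len(b): print('ledge',round(a,3),b[:,1].min().round(4),b[:,1].max().round(4),len(b))
for a in (-.1,-.05,.05,.1): 
    b=q[(abs(q[:,1]-a)<.004)&(abs(q[:,0])<.06)]
    if len(b): print('land',a,b[:,0].min().round(4),b[:,0].max().round(4))
k=(abs(C[...,2]-.092)<.004)&(d>0)&(hsv[...,1]<60); t=stand(C[k][:,0],C[k][:,1]).T; t=t[np.hypot(*(t-[0,0]).T)<.04]
print('tin',len(t),cv2.minEnclosingCircle(t.astype(np.float32)))
E
```

```text
time_s: 5.95
eef_pos: [0.4819, 0.0296, 0.0738]
eef_rot: [0.001, -0.115, 0.993, -0.0]
wrist_force: [0.2, -5.0, 5.6]
grip_width: 0.0509
gripper_force: 21.1
shift [-15.72  -0.1    0.04] turn [-0.06  0.05  0.11] now [0.4819 0.0296 0.0738] stand [0.0018 0.0007] f [ 0.2 -5.   5.6] t 5.95
224 ((0.45954886078834534, 0.12999962270259857), 0.035515811294317245)
ledge 0.055 -0.0194 0.0204 884
land -0.1 -0.0449 0.0372
land -0.05 -0.045 0.0184
land 0.05 -0.0453 0.0171
land 0.1 -0.0453 -0.0368
tin 10672 ((-0.006057510618120432, 0.0008210837841033936), 0.038410838693380356)
```

```bash
python3 -m handwheel '-1 0 0 0 0 0 4.8;-2.6 0 0 0 0 0 4.8;-4.3 0 0 0 0 0 4.8;-6 0 0 0 0 0 4.8;-7.7 0 0 0 0 0 4.8;-9.4 0 0 0 0 0 4.8;-11.1 -0.05 0 0 0 0 4.8;-12.8 -0.05 0 0 0 0 4.8;-14.2 -0.05 0 0 0 0 4.8;-15 -0.05 0 0 0 0 4.8'; python3 - <<'E'
from go import *
rel(*world(0.159,0.0003),.0735)
im,d,K,V=shot('wrist','w3.png')
E
```

```text
time_s: 7.05
eef_pos: [0.6277, 0.0629, 0.0737]
eef_rot: [-0.001, -0.114, 0.993, 0.0]
wrist_force: [-8.3, -2.3, 12.2]
grip_width: 0.0511
gripper_force: 21.8
shift [-0.77  0.01  0.02] turn [ 0.02 -0.1   0.07] now [0.6277 0.0629 0.0737] stand [0.1513 0.0002] f [-8.3 -2.3 12.2] t 7.05
```

View pics/w3.png

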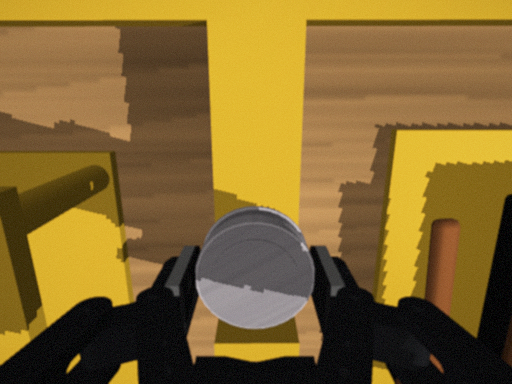

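The small tin (255,268) is centred on the ledge (edges at 213 and 300). It is about 7.7 mm short of the stop, so I'll creep in.

```bash
python3 -m handwheel '-0.15 0 0 0 0 0 4.8;-0.3 0 0 0 0 0 4.8;-0.45 0 0 0 0 0 4.8;-0.6 0 0 0 0 0 4.8;-0.7 0 0 0 0 0 4.8;-0.75 0 0 0 0 0 4.8;-0.75 0 0 0 0 0 4.8;-0.75 0 0 0 0 0 4.8;-0.75 0 0 0 0 0 4.8;-0.75 0 0 0 0 0 4.8'; python3 - <<'E'
from go import *
rel(*world(0.159,0.0003),.0735)
E
```

```text
time_s: 8.1
eef_pos: [0.6344, 0.0645, 0.0737]
eef_rot: [-0.001, -0.114, 0.993, 0.0]
wrist_force: [-5.3, -2.6, 9.8]
grip_width: 0.0513
gripper_force: 21.7
shift [-0.08  0.01  0.02] turn [ 0.02 -0.09  0.07] now [0.6344 0.0645 0.0737] stand [0.1582 0.0002] f [-5.3 -2.6  9.8] t 8.1
```

```bash
python3 -m handwheel '-0.03 0 0 0 0 0 4.8;-0.06 0 0 0 0 0 4.8;-0.09 0 0 0 0 0 4.8;-0.12 0 0 0 0 0 4.8;-0.15 0 0 0 0 0 4.8;-0.15 0 0 0 0 0 4.8;-0.15 0 0 0 0 0 4.8;-0.15 0 0 0 0 0 4.8;-0.15 0 0 0 0 0 4.8;-0.15 0 0 0 0 0 4.8'; python3 - <<'E'
from go import *
rel(*world(0.159,0.0003),.0735)
E
```

```text
time_s: 9.1
eef_pos: [0.6358, 0.0648, 0.0738]
eef_rot: [-0.001, -0.114, 0.993, 0.0]
wrist_force: [-7.3, -1.8, 9.1]
grip_width: 0.0509
gripper_force: 21.6
shift [0.06 0.01 0.03] turn [ 0.01 -0.1   0.07] now [0.6358 0.0648 0.0738] stand [0.1596 0.0002] f [-7.3 -1.8  9.1] t 9.1
```

```bash
python3 -m handwheel '-0.03 0 0 0 0 0 4.8;-0.06 0 0 0 0 0 4.8;-0.09 0 0 0 0 0 4.8;-0.12 0 0 0 0 0 4.8;-0.15 0 0 0 0 0 4.8;-0.15 0 0 0 0 0 4.8;-0.15 0 0 0 0 0 4.8;-0.15 0 0 0 0 0 4.8;-0.15 0 0 0 0 0 4.8;-0.15 0 0 0 0 0 4.8'; python3 - <<'E'
from go import *
rel(*world(0.159,0.0003),.0735)
E
```

```text
time_s: 10.1
eef_pos: [0.6368, 0.065, 0.0738]
eef_rot: [-0.001, -0.114, 0.993, -0.0]
wrist_force: [-9.5, -2.1, 10.9]
grip_width: 0.0514
gripper_force: 21.7
shift [0.16 0.01 0.03] turn [ 0.02 -0.15  0.07] now [0.6368 0.065  0.0738] stand [0.1606 0.0002] f [-9.5 -2.1 10.9] t 10.1
```

```bash
python3 -m handwheel '-0.03 0 0 0 0 0 4.8;-0.06 0 0 0 0 0 4.8;-0.09 0 0 0 0 0 4.8;-0.12 0 0 0 0 0 4.8;-0.15 0 0 0 0 0 4.8;-0.15 0 0 0 0 0 4.8;-0.15 0 0 0 0 0 4.8;-0.15 0 0 0 0 0 4.8;-0.15 0 0 0 0 0 4.8;-0.15 0 0 0 0 0 4.8'; python3 - <<'E'
from go import *
rel(*world(0.159,0.0003),.0735)
im,d,K,V=shot('wrist','w4.png')
E
```

```text
time_s: 11.1
eef_pos: [0.6369, 0.0651, 0.0737]
eef_rot: [-0.003, -0.114, 0.993, -0.0]
wrist_force: [-17.3, -4.7, 14.5]
grip_width: 0.0508
gripper_force: 22.0
shift [0.17 0.   0.02] turn [ 0.02 -0.31  0.06] now [0.6369 0.0651 0.0737] stand [0.1607 0.0003] f [-17.3  -4.7  14.5] t 11.1
```

View pics/w4.png

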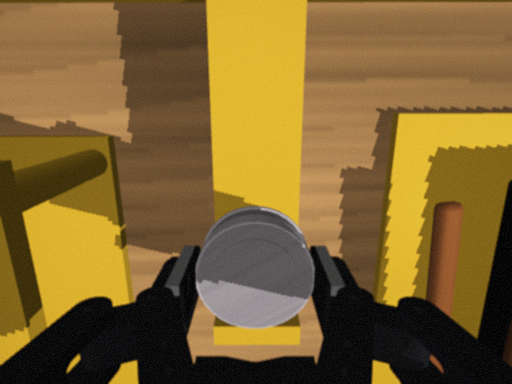

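The tin is against the stop: the force rose to 17 N and the motion stalled, still centred at (255,268). I'll relax the push slightly, open, then rise.

```bash
python3 -m handwheel '0.05 0 0 0 0 0 4.8;0.1 0 0 0 0 0 4.8;0.12 0 0 0 0 0 4.8;0.12 0 0 0 0 0 5.3;0.12 0 0 0 0 0 5.8;0.12 0 0 0 0 0 6.5;0.12 0 0 0 0 0 7.5;0.12 0 0 0 0 0 8.5;0.12 0 0 0 0 0 8.5;0.12 0 0 0 0 0 8.5' && python3 -m handwheel '0 0 -1 0 0 0 8.5;0 0 -2.5 0 0 0 8.5;0 0 -4.5 0 0 0 8.5;0 0 -7 0 0 0 8.5;0 0 -9 0 0 0 8.5;0 0 -11 0 0 0 8.5;0 0 -13 0 0 0 8.5;0 0 -14 0 0 0 8.5;0 0 -14 0 0 0 8.5;0 0 -14 0 0 0 8.5'; cat > see.py <<'E'
from go import *
def tins(cam,ws):
    im,d,K,V=shot(cam); C=cloud(d,K,V)
    hsv=cv2.cvtColor(im,cv2.COLOR_RGB2HSV)
    for c0,R_,h in ws:
        k=(np.hypot(C[...,0]-c0[0],C[...,1]-c0[1])<R_)&(abs(C[...,2]-h)<.005)&(d>0)&(hsv[...,1]<90)
        if k.sum()<20: print(cam,'none',k.sum()); continue
        (x,y),r=cv2.minEnclosingCircle(C[k][:,:2].astype(np.float32))
        print(cam,k.sum(),'world',round(x,4),round(y,4),'r',round(r,4),'stand',stand(x,y).round(4),'z',C[k][:,2].mean().round(4))
    k=(hsv[...,0]>18)&(hsv[...,0]<34)&(hsv[...,1]>150)&(abs(C[...,2]-.07)<.006)&(d>0)
    q=stand(C[k][:,0],C[k][:,1]).T
    for a in np.arange(.055,.185,.02):
        b=q[(abs(q[:,0]-a)<.004)&(abs(q[:,1])<.05)]
        if len(b): print('  ledge',round(a,3),b[:,1].min().round(4),b[:,1].max().round(4),len(b))
E
python3 - <<'E'
from see import *
W=[(world(.159,0),.045,.092),(world(.001,.1),.06,.098)]
tins('wrist',W); tins('top',W)
rel(*world(0.001,.1),.2)
E
```

```text
time_s: 12.15
eef_pos: [0.6387, 0.0647, 0.0733]
eef_rot: [-0.0, -0.114, 0.993, 0.0]
wrist_force: [-0.2, 0.0, -0.3]
grip_width: 0.085
gripper_force: 0.0
time_s: 13.15
eef_pos: [0.6386, 0.0647, 0.213]
eef_rot: [-0.0, -0.114, 0.993, 0.0]
wrist_force: [1.0, 0.3, 0.3]
grip_width: 0.0849
gripper_force: 0.0
wrist 2927 world 0.6358 0.0649 r 0.0268 stand [0.1597 0.0003] z 0.0921
wrist 1730 world 0.4777 0.1291 r 0.0311 stand [0.0201 0.0986] z 0.0977
  ledge 0.055 -0.0191 0.0201 526
  ledge 0.075 -0.0194 0.0205 529
  ledge 0.095 -0.019 0.0201 421
  ledge 0.115 -0.0194 0.0205 416
  ledge 0.135 -0.0188 0.0201 234
top none 0
top none 0
shift [16.09 10.06  1.24] turn [ 0.01 -0.09  0.05] now [0.6383 0.0647 0.2121] stand [ 0.162  -0.0005] f [-0.9 -0.8  0.4] t 13.25
```

```bash
python3 -m handwheel '1 0.5 0 0 0 0 8.5;4 2.5 0 0 0 0 8.5;7 4.5 0 0 0 0 8.5;10 6.5 0 0 0 0 8.5;13 8.5 0 0 0 0 8.5;15 9.5 0 0 0 0 8.5;16 10 0 0 0 0 8.5;16 10 0 0 0 0 8.5;16 10 0 0 0 0 8.5;16 10 0 0 0 0 8.5'; python3 - <<'E'
from see import *
W=[(world(.159,0),.045,.092),(world(.001,.1),.06,.098)]
tins('wrist',W)
x,y=.4591,.1256; print('top0',stand(x,y))
rel(*world(0.0009,.0995),.075)
E
```

```text
time_s: 14.25
eef_pos: [0.461, 0.1256, 0.2128]
eef_rot: [-0.0, -0.114, 0.993, -0.0]
wrist_force: [0.0, 0.1, -0.9]
grip_width: 0.0849
gripper_force: 0.0
wrist 1205 world 0.6338 0.0696 r 0.0272 stand [0.1587 0.0054] z 0.0919
wrist 6101 world 0.4581 0.1249 r 0.0372 stand [0.0001 0.0989] z 0.0981
  ledge 0.055 -0.0197 0.0208 334
  ledge 0.075 -0.0194 0.0208 161
  ledge 0.095 0.0048 0.0207 122
  ledge 0.115 0.0033 0.0211 129
  ledge 0.135 -0.003 0.021 98
top0 [0.00119872 0.09940152]
shift [ 0.2   0.06 13.78] turn [-0.01 -0.04  0.02] now [0.4609 0.1255 0.2128] stand [0.003  0.0989] f [-0.3 -0.2 -0.3] t 14.3
```

```bash
python3 -m handwheel '0.1 0 2 0 0 0 8.54;0.25 0 4 0 0 0 8.54;0.25 0 6 0 0 0 8.54;0.25 0 8 0 0 0 8.54;0.25 0 9 0 0 0 8.54;0.25 0 10 0 0 0 8.54;0.25 0 11 0 0 0 8.54;0.25 0 12 0 0 0 8.54;0.25 0 13 0 0 0 8.54;0.25 0 13.9 0 0 0 8.54' && python3 -m handwheel '0 0 0 0 0 0 8.2;0 0 0 0 0 0 7.8;0 0 0 0 0 0 7.5;0 0 0 0 0 0 7.2;0 0 0 0 0 0 7;0 0 0 0 0 0 7;0 0 0 0 0 0 7;0 0 0 0 0 0 7;0 0 0 0 0 0 7;0 0 0 0 0 0 7' 20; python3 - <<'E'
from go import *
rel(*world(0.001,0.0003),.0733)
im,d,K,V=shot('wrist','w5.png')
E
```

```text
time_s: 15.3
eef_pos: [0.4578, 0.1253, 0.0736]
eef_rot: [0.0, -0.114, 0.993, 0.0]
wrist_force: [0.4, -0.6, 0.1]
grip_width: 0.0853
gripper_force: 0.0
time_s: 16.3
eef_pos: [0.458, 0.1253, 0.0751]
eef_rot: [0.001, -0.114, 0.993, 0.0]
wrist_force: [-0.4, -1.2, 5.8]
grip_width: 0.0727
gripper_force: 23.7
shift [-0.08 -9.91  0.18] turn [-0.01  0.07  0.06] now [0.458  0.1253 0.0751] stand [0.0001 0.0994] f [-0.4 -1.2  5.8] t 16.3
```

View pics/w5.png

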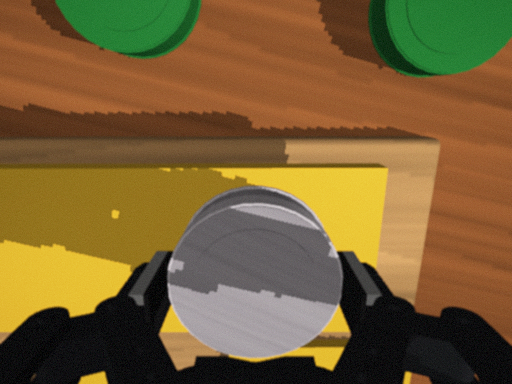

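The large tin (255,268) is held squarely, flat on the landing. Sliding it to the landing centre.

```bash
python3 -m handwheel '0 -0.6 0 0 0 0 7;0 -1.7 0 0 0 0 7;0 -2.9 0 0 0 0 7;0 -4.1 0 0 0 0 7;0 -5.3 0 0 0 0 7;0 -6.5 0 0 0 0 7;0 -7.7 0 0 0 0 7;0 -8.9 0 0 0 0 7;0 -9.7 0 0 0 0 7;0 -9.9 0 0 0 0 7'; python3 - <<'E'
from go import *
rel(*world(0.096,0.0003),.075)
E
```

```text
time_s: 17.35
eef_pos: [0.4808, 0.0288, 0.0751]
eef_rot: [0.001, -0.114, 0.993, 0.001]
wrist_force: [-1.1, 5.7, 5.2]
grip_width: 0.0731
gripper_force: 23.7
shift [-9.55  0.01  0.03] turn [0.07 0.1  0.04] now [0.4808 0.0288 0.0751] stand [0.0005 0.0002] f [-1.1  5.7  5.2] t 17.35
```

```bash
python3 -m handwheel '-0.6 0 0 0 0 0 7;-1.6 0 0 0 0 0 7;-2.7 0 0 0 0 0 7;-3.8 0 0 0 0 0 7;-4.9 0 0 0 0 0 7;-6 0 0 0 0 0 7;-7.1 0 0 0 0 0 7;-8.2 0 0 0 0 0 7;-8.9 0 0 0 0 0 7;-9.2 0 0 0 0 0 7' && python3 -m handwheel '-0.05 0 0 0 0 0 7;-0.1 0 0 0 0 0 7;-0.15 0 0 0 0 0 7;-0.2 0 0 0 0 0 7;-0.2 0 0 0 0 0 7;-0.2 0 0 0 0 0 7;-0.2 0 0 0 0 0 7;-0.2 0 0 0 0 0 7;-0.2 0 0 0 0 0 7;-0.2 0 0 0 0 0 7'; python3 - <<'E'
from see import *
rel(*world(0.097,0.0003),.075)
tins('top',[(world(.159,0),.045,.092)])
E
```

```text
time_s: 18.35
eef_pos: [0.5697, 0.0495, 0.0751]
eef_rot: [-0.0, -0.114, 0.993, -0.0]
wrist_force: [-8.2, -1.2, 9.9]
grip_width: 0.0734
gripper_force: 24.0
time_s: 19.35
eef_pos: [0.5713, 0.0498, 0.0751]
eef_rot: [-0.0, -0.114, 0.993, -0.0]
wrist_force: [-5.7, -1.0, 9.8]
grip_width: 0.0728
gripper_force: 24.0
shift [-0.36  0.01  0.01] turn [-0.02 -0.03  0.04] now [0.5713 0.0498 0.0751] stand [0.0934 0.0002] f [-5.7 -1.   9.8] t 19.35
top none 0
```

```bash
python3 -m handwheel '-0.05 0 0 0 0 0 7;-0.1 0 0 0 0 0 7;-0.15 0 0 0 0 0 7;-0.2 0 0 0 0 0 7;-0.25 0 0 0 0 0 7;-0.25 0 0 0 0 0 7;-0.25 0 0 0 0 0 7;-0.25 0 0 0 0 0 7;-0.25 0 0 0 0 0 7;-0.25 0 0 0 0 0 7' && python3 -m handwheel '-0.03 0 0 0 0 0 7;-0.06 0 0 0 0 0 7;-0.09 0 0 0 0 0 7;-0.12 0 0 0 0 0 7;-0.12 0 0 0 0 0 7;-0.12 0 0 0 0 0 7;-0.12 0 0 0 0 0 7;-0.12 0 0 0 0 0 7;-0.12 0 0 0 0 0 7;-0.12 0 0 0 0 0 7'; python3 - <<'E'
from see import *
rel(*world(0.097,0.0003),.075)
im,d,K,V=shot('top'); cv2.imwrite('pics/top2.png',cv2.resize(im[140:260,165:325,::-1],None,fx=5,fy=5))
E
```

```text
time_s: 20.4
eef_pos: [0.5737, 0.0504, 0.0751]
eef_rot: [-0.0, -0.114, 0.993, -0.0]
wrist_force: [-5.2, -1.3, 8.6]
grip_width: 0.0728
gripper_force: 24.0
time_s: 21.4
eef_pos: [0.5742, 0.0505, 0.0751]
eef_rot: [-0.001, -0.114, 0.993, -0.0]
wrist_force: [-10.0, -3.2, 11.0]
grip_width: 0.0729
gripper_force: 24.1
shift [-0.06  0.    0.01] turn [-0.02 -0.1   0.04] now [0.5742 0.0505 0.0751] stand [0.0964 0.0002] f [-10.   -3.2  11. ] t 21.4
```

Contact: the push force doubled and the motion stalled at x = 0.0964, where 0.0967 was expected. Release and rise.

```bash
python3 -m handwheel '0.03 0 0 0 0 0 7;0.05 0 0 0 0 0 7;0.05 0 0 0 0 0 7.3;0.05 0 0 0 0 0 7.6;0.05 0 0 0 0 0 7.9;0.05 0 0 0 0 0 8.2;0.05 0 0 0 0 0 8.54;0.05 0 0 0 0 0 8.54;0.05 0 0 0 0 0 8.54;0.05 0 0 0 0 0 8.54' && python3 -m handwheel '0 0 -0.5 0 0 0 8.54;0 0 -1.5 0 0 0 8.54;0 0 -3 0 0 0 8.54;0 0 -5 0 0 0 8.54;0 0 -7 0 0 0 8.54;0 0 -9 0 0 0 8.54;0 0 -11 0 0 0 8.54;0 0 -13 0 0 0 8.54;0 0 -14 0 0 0 8.54;0 0 -14 0 0 0 8.54'; python3 - <<'E'
from see import *
tins('wrist',[(world(.16,0),.034,.092),(world(.097,0),.045,.098)])
shot('wrist','w6.png')
E
```

```text
time_s: 22.45
eef_pos: [0.5748, 0.0509, 0.0742]
eef_rot: [-0.0, -0.114, 0.993, -0.0]
wrist_force: [0.4, -0.2, 0.1]
grip_width: 0.0857
gripper_force: 0.0
time_s: 23.45
eef_pos: [0.5755, 0.051, 0.2166]
eef_rot: [0.002, -0.114, 0.993, -0.0]
wrist_force: [0.3, 0.3, 0.6]
grip_width: 0.0853
gripper_force: 0.0
wrist 2377 world 0.6337 0.0634 r 0.0305 stand [ 0.1572 -0.0006] z 0.0922
wrist 5940 world 0.578 0.0514 r 0.0414 stand [0.1002 0.0003] z 0.0981
  ledge 0.055 -0.0189 0.0199 430
```

View pics/w6.png

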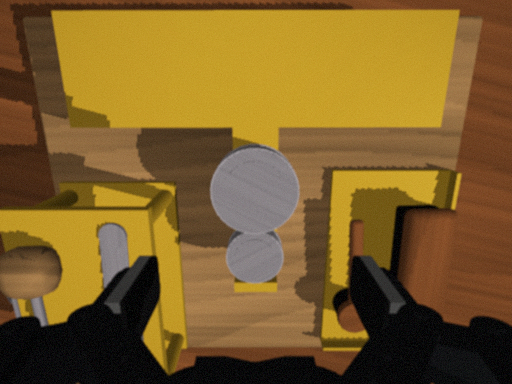

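Both tins, large at (255,190) and small at (255,257), lie flat and centred on the ledge and touch each other. The small one is at the stop lip (about (255,287)), and the neighbouring things are undisturbed. Handing in.

```bash
python3 -c "
from station import manip
print(manip.sign_off())"
```

```text
the job is handed in; nothing more can be done
None
```

I slid the small tin to the stop and the large tin out until it touched it; the last wrist picture shows both flat and centred on the ledge, and I handed the job in with the arm clear at about 24 s.

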